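# Shut the bench down: heat, stirrer, then cooling water

## Task

Shut the setup down in the safe order with the three push-switch pods: with a fingertip press the red button (heat), then the yellow one (stirrer), and last the blue one (cooling water). Press each lightly but well down, until it stays down by itself. Do not pick up, tip or shove the pods, and leave the glassware and vials as they stand.

Things in the scene. Friction and masses are not known exactly. Their poses are not given: they have to be found in the camera images.
- pod_red: loose grey push-switch pod for the heat: rounded square housing 66 x 66 mm, 35 mm tall, 0.4 kg, on rubber feet, with a round red button in the middle of its top; the three pods differ only in the button's colour. Origin at the centre of its underside, z up, x and y along its sides.
- top_red (a point): centre of the flat top face of the red button (38 mm across), a springy crown; about 55 mm above the worktop (20 mm above the housing) while the button is up, and goes down with it.
- btn_red (a joint): downward travel in m of the red button's latch, without the give of its crown: 0 = up (0 to 0.001 at the start), 0.008 = at its stop. The latch yields at about 3.5 N and stays where it is pushed; the crown on it gives 1 mm per 1.2 N and springs back. So the top goes down 3 mm before the latch starts, some 11 mm when the latch reaches its stop, and meets 14 N when it is level with the housing. It counts as pressed beyond 0.005.
- pod_yellow: loose grey push-switch pod for the stirrer: rounded square housing 66 x 66 mm, 35 mm tall, 0.4 kg, on rubber feet, with a round yellow button in the middle of its top; the three pods differ only in the button's colour. Origin at the centre of its underside, z up, x and y along its sides.
- top_yellow (a point): centre of the flat top face of the yellow button (38 mm across), a springy crown; about 55 mm above the worktop (20 mm above the housing) while the button is up, and goes down with it.
- btn_yellow (a joint): downward travel in m of the yellow button's latch, without the give of its crown: 0 = up (0 to 0.001 at the start), 0.008 = at its stop. The latch yields at about 3.5 N and stays where it is pushed; the crown on it gives 1 mm per 1.2 N and springs back. So the top goes down 3 mm before the latch starts, some 11 mm when the latch reaches its stop, and meets 14 N when it is level with the housing. It counts as pressed beyond 0.005.
- pod_blue: loose grey push-switch pod for the cooling water: rounded square housing 66 x 66 mm, 35 mm tall, 0.4 kg, on rubber feet, with a round blue button in the middle of its top; the three pods differ only in the button's colour. Origin at the centre of its underside, z up, x and y along its sides.
- top_blue (a point): centre of the flat top face of the blue button (38 mm across), a springy crown; about 55 mm above the worktop (20 mm above the housing) while the button is up, and goes down with it.
- btn_blue (a joint): downward travel in m of the blue button's latch, without the give of its crown: 0 = up (0 to 0.001 at the start), 0.008 = at its stop. The latch yields at about 3.5 N and stays where it is pushed; the crown on it gives 1 mm per 1.2 N and springs back. So the top goes down 3 mm before the latch starts, some 11 mm when the latch reaches its stop, and meets 14 N when it is level with the housing. It counts as pressed beyond 0.005.
- black_cap_vial_1: bystander: clear vial with black cap and yellow filling, 18 mm across, 34 mm tall, standing. Origin at the centre of its underside.
- black_cap_vial_2: bystander: empty clear vial with black cap, 18 mm across, 34 mm tall, standing. Origin at the centre of its underside.
- slim_vial: bystander: slim clear vial with black cap, 14 mm across, 32 mm tall, standing. Origin at the centre of its underside.
- conical_flask: bystander: clear glass conical flask with a little pale yellow filling, 82 mm across, 132 mm tall, standing at the right. Origin at the centre of its underside.
- lidded_jar: bystander: clear jar with a black lid, 68 mm across, 106 mm tall, standing at the right. Origin at the centre of its underside.
- small_beaker: bystander: small beaker with tan filling, 49 mm across, 56 mm tall, standing at the left. Origin at the centre of its underside.
- small_teal_tube: bystander: small tube with teal cap, lying, 33x54x14 mm. Origin at the centre of its underside.

How it is judged:
By the outcome, as a careful person would: the job done as asked, in the order asked, and still so for the second after the job is handed in, with the robot touching nothing.
It also fails if it takes over 45 s, if anything falls off the work surface, if the arm or the gripper's body presses on something with over 40 N, if the wrist force passes 120 N, or if a joint passes its speed limit or range.

## Robot

A 7-joint arm with a two-finger parallel gripper is mounted at the origin on a cart in front of the work surface, level with it; the furniture and walls round the work are solid. World frame = base frame: x ahead of the robot, y to its left, z up, the work surface at z = 0. Lengths are in m, angles in rad, forces in N, time in s.
With the tool pointing down it reaches from about 0.35 to 0.9 m from the base axis. Payload 8.1 kg.
Tool frame: the origin (TCP) lies on the centre line of the jaws, within the pads' length; the fingertips stand 17 mm ahead of it and the grasp point (between the pads) lies 2 mm behind it; z points along the fingers, y is the direction in which the jaws open and shut (so a half turn about z gives the same grasp; the last joint's range is limited). The gripper opens to 92 mm and grips with 3 to 60 N. Pads are 19 mm wide; open, the fingers measure 130 mm over their backs; the gripper's body (75 mm by 190 mm) begins 47 mm behind the grasp point.
Start: joints at [1.008, 0.434, 0.025, 1.573, -0.012, 1.134, -0.075], TCP at [0.277, -0.56, 0.244] pointing down, gripper open.
Joint ranges: [-2.62, 2.62], [-0.44, 2.09], [-1.27, 1.32], [0.08, 2.57], [-1.32, 4.46], [0.12, 2], [-2.74, 2.74]. Speed limits (rad/s): [2.22, 2.22, 3.01, 3.01, 3.14, 3.14, 3.14].

## Interface

Orientations are given as a rotation vector (axis times angle).
In Python, from cell import arm gives the robot as it stands.
- The arm moves only by the shell command python3 -m creep 'ROWS' [FORCE]. ROWS is JSON, a list that holds one entry, the list of rows, each a list of 7 numbers: the shift along the world's x, y, z in cm, then the turn, a rotation vector about the world's x, y, z in degrees, then the opening, from -1 (shut) to 1 (fully open), so that 0 is half open. In form: [[[tx, ty, tz, ax, ay, az, jaw], ...]]. A call has 1 to 5 rows; each row is the pose to reach, as a shift and turn from the pose commanded when the call began; what a row does not reach only later rows make up. A row lasts 1/10 s, in which the tool goes at most 50 mm and 8.59 degrees, less where a joint would pass 70% of its speed; a pose out of reach is approached as far as the arm can. A call with a gripper value outside its range is refused whole. The fingers move at their own pace and stop on an object; FORCE is the grip in N (left out, the last holds). Time passes only in rows, so rows that repeat a pose let the fingers close. It gives the time, the measured TCP pose, the force and the opening at its end, in the units of the state.
- arm.observe(): the state, without advancing time (a new reading comes with each control period).
- arm.get_image(name): name is "scene" or "top" or "wrist"; returns the picture (480x640x3 uint8, red, green, blue); there is no depth.
- arm.camera_model(name): a dict with "vfov" (degrees; the focal length in pixels is half the picture's height over the tangent of half this angle, whatever the lens; pixels are square), "cx", "cy" (the principal point, pixels), "cam_to_world" (4x4, takes a point from camera to world coordinates); the wrist camera has in their place "T_tool_cam" (4x4, takes a point from camera to tool coordinates, whose origin is the TCP and whose axes are the flange's). Camera axes: x right, y down, z forward; pixel columns grow to the right and rows downward; lengths in m; the calibration is good to about 2 mm. The wrist camera is an equidistant fisheye: a pixel r from the principal point sees the ray r / f radians off the axis. A picture is of the moment at which its call begins: read the wrist's pose just before it. camera_model takes no time and is no camera call.
- arm.sign_off(): hands the job in, once; it reports no verdict.
The state is a dict: "clock": time; "joints": joint angles; "dq": joint speeds; "joint_efforts": joint torques, N m; "position": TCP position; "ee_rot": TCP orientation; "force": force on the tool from outside, world axes, zero at the start; "ft_torque": the same for the moment, N m; "width": opening from 0.0 (shut) to 1.0 (fully open).
Only numpy, scipy, OpenCV 4.12 (cv2) and the standard library are available. Lean on these libraries where they do the work, as an engineer would, in place of code of your own. Each camera call takes 0.05 s, during which the arm holds its last target.

## Working session

There is one attempt and no reset: what is moved stays moved. The work goes in short steps, Python scripts to look and compute and a shell command to move; the robot and the scene stay as the last step left them, time stands still between calls to the robot, and variables do not carry over. Pictures are saved under pics/ and viewed, and the job is handed in when it is done.

```bash
ls; mkdir -p pics; python3 - <<'E'
from cell import arm
import cv2
s=arm.observe();print(s)
for n in("scene","top"):
    cv2.imwrite(f"pics/{n}0.png",arm.get_image(n)[:,:,::-1]); print(n,arm.camera_model(n))
E
```

```text
pics
{'clock': 0.0, 'joints': array([ 1.00839848,  0.43520169,  0.02494004,  1.57407918, -0.01163147,
        1.13402183, -0.07510904]), 'dq': array([ 0.00248263, -0.00062634, -0.00103257,  0.00152487, -0.00089877,
        0.00153726, -0.00076302]), 'joint_efforts': array([ 2.02876501e-03, -6.67855954e+01,  9.85342786e-01, -3.14450955e+01,
       -6.08766871e-02,  4.32056480e-02,  1.34619095e-04]), 'position': array([ 0.27711545, -0.55966464,  0.24296473]), 'ee_rot': array([-3.05749870e+00, -7.15466874e-01,  7.10801762e-04]), 'force': array([0.06974441, 0.90080023, 0.28064366]), 'ft_torque': array([ 0.01185075, -0.02786182, -0.02801141]), 'width': 1.001314774909884}
scene {'vfov': 54.44806637393916, 'cx': 319.28467173960365, 'cy': 235.55012556669115, 'cam_to_world': array([[ 0.52398051, -0.53906579,  0.65943347, -0.11620719],
       [-0.85149165, -0.34986278,  0.39058674, -0.57010166],
       [ 0.02015928, -0.76616193, -0.6423313 ,  0.63626351],
       [ 0.        ,  0.        ,  0.        ,  1.        ]])}
top {'vfov': 52.05500002055535, 'cx': 314.34554918015266, 'cy': 233.66417434099088, 'cam_to_world': array([[-0.08565627, -0.95429831,  0.28631755,  0.18498932],
       [-0.99632037,  0.08119081, -0.02745496, -0.15946544],
       [ 0.00295387, -0.2876157 , -0.95774135,  1.1967357 ],
       [ 0.        ,  0.        ,  0.        ,  1.        ]])}
```

View pics/scene0.png

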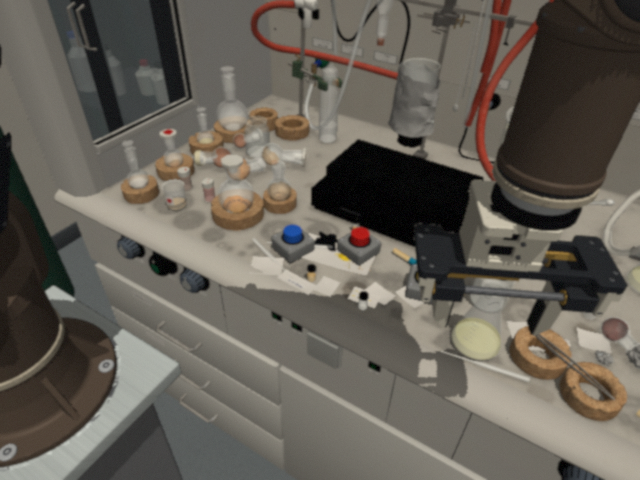

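View pics/top0.png

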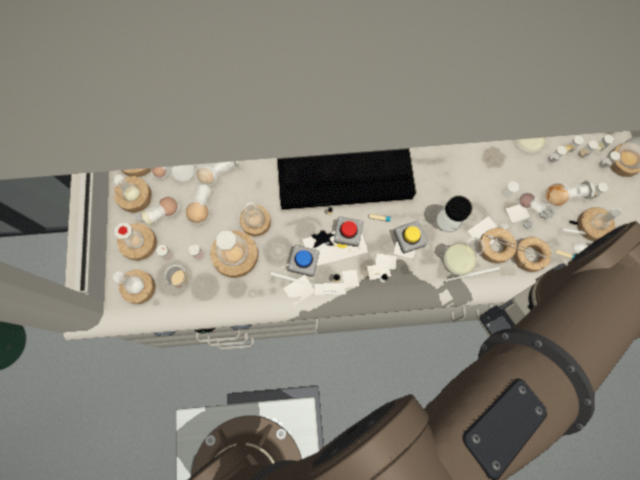

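```bash
cat > h.py <<'E'
import numpy as np,cv2
from cell import arm
def ray(n,u,v):
    m=arm.camera_model(n);f=240/np.tan(np.radians(m['vfov'])/2)
    T=np.array(m['cam_to_world']);d=T[:3,:3]@np.array([(u-m['cx'])/f,(v-m['cy'])/f,1]);return T[:3,3],d
def at(n,u,v,z):
    o,d=ray(n,u,v);return (o+d*(z-o[2])/d[2])
def blobs(im,s=1):
    h=cv2.cvtColor(im,cv2.COLOR_RGB2HSV);H,S,V=cv2.split(h);out={}
    for n,m in dict(red=((H<6)|(H>174))&(S>190)&(V>90),yellow=(H>24)&(H<35)&(S>180)&(V>120),blue=(H>103)&(H<120)&(S>150)&(V>80)).items():
        k,l,st,c=cv2.connectedComponentsWithStats(m.astype(np.uint8))
        out[n]=[(st[i],c[i].round(1)) for i in range(1,k) if st[i][4]>40]
    return out
E
python3 - <<'E'
from h import *
for n in("scene","top"):
    im=cv2.imread(f"pics/{n}0.png")[:,:,::-1].copy()
    for c,b in blobs(im).items():
        for st,p in b: print(n,c,st,p,at(n,*p,.055).round(4))
im=cv2.imread("pics/top0.png")
cv2.imwrite("pics/topc.png",cv2.resize(im[180:300,260:520],None,fx=3,fy=3,interpolation=cv2.INTER_CUBIC))
for l,u,v,z in(("jarlid",458,209,.106),("flaskbase",460,260,0.02),("vial",385,278,.034),("vial",336,278,.034),("slim",329,210,.032)):print(l,at("top",u,v,z).round(3))
E
```

```text
scene red [351 228  18  18 256] [359.9 236.3] [ 0.5216 -0.284   0.055 ]
scene blue [284 225  18  18 259] [292.4 233.7] [ 0.4568 -0.1698  0.055 ]
top red [341 222  15  15 158] [348.  228.8] [ 0.5317 -0.2749  0.055 ]
top blue [295 251  17  16 196] [303.1 258.3] [ 0.4674 -0.1602  0.055 ]
jarlid [ 0.543 -0.533  0.106]
flaskbase [ 0.439 -0.545  0.02 ]
vial [ 0.407 -0.353  0.034]
vial [ 0.417 -0.235  0.034]
slim [ 0.592 -0.235  0.032]
```

View pics/topc.png

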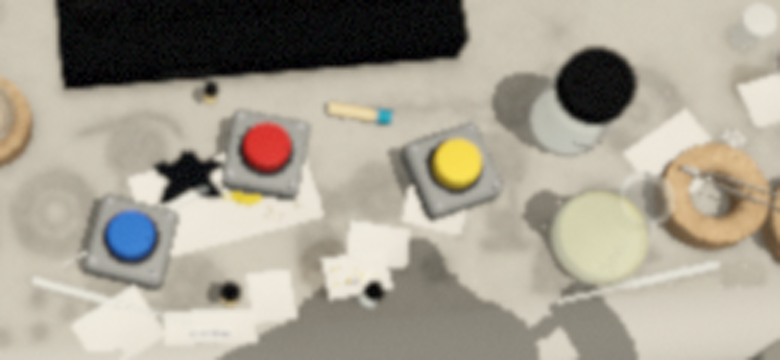

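```bash
python3 - <<'E'
from h import *
im=cv2.imread("pics/scene0.png")
cv2.imwrite("pics/scenec.png",cv2.resize(im[210:270,265:395],None,fx=6,fy=6,interpolation=cv2.INTER_CUBIC))
print(at("top",412.5,234,.055))
E
```

```text
[ 0.50527312 -0.42944565  0.055     ]
```

View pics/scenec.png

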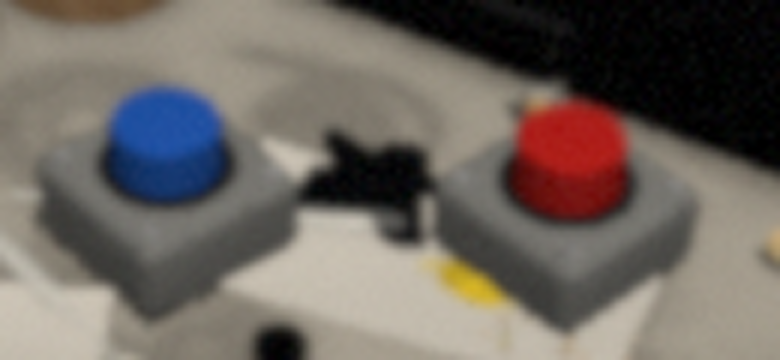

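```bash
python3 - <<'E'
from h import *
print(at("scene",292.8,230.3,.055),at("scene",360.4,232.8,.055),at("top",349,228.4,.055),at("top",303.6,258,.055))
print(arm.camera_model("wrist"))
E
```

```text
[ 0.46587975 -0.16462004  0.055     ] [ 0.53154488 -0.27984945  0.055     ] [ 0.53249058 -0.27738455  0.055     ] [ 0.46798652 -0.16140495  0.055     ]
{'vfov': 65.70646984690485, 'cx': 313.81536548245407, 'cy': 242.2560665030875, 'T_tool_cam': array([[ 2.35050386e-04, -9.52085453e-01, -3.05832037e-01,
         8.25653808e-02],
       [ 9.99999090e-01, -1.82479398e-04,  1.33663614e-03,
        -1.97856095e-03],
       [-1.32839987e-03, -3.05832072e-01,  9.52084544e-01,
        -1.39877729e-01],
       [ 0.00000000e+00,  0.00000000e+00,  0.00000000e+00,
         1.00000000e+00]])}
```

```bash
python3 -m creep '[[[5,5.6,0,0,0,8.5,-1],[10,11.2,0,0,0,17,-1],[15,16.8,0,0,0,25.5,-1],[20,22.4,0,0,0,34,-1],[25.5,28.2,0,0,0,42.5,-1]]]' 20
```

```text
clock: 0.6
position: [0.4451, -0.3723, 0.2436]
ee_rot: [-2.586, -1.783, 0.0]
force: [2.1, -0.3, 0.1]
width: 0.616
```

```bash
python3 -m creep '[[[3,3,-1,0,0,8,-1],[6,6,-2,0,0,16,-1],[8,8.5,-4,0,0,20.8,-1],[8,8.5,-4,0,0,20.8,-1],[8,8.5,-4,0,0,20.8,-1]]]'; python3 - <<'E'
from h import *
s=arm.observe();print(s['position'],s['ee_rot'],s['force'],s['joints'],s['width'])
cv2.imwrite("pics/w1.png",arm.get_image("wrist")[:,:,::-1])
E
```

```text
clock: 1.1
position: [0.5241, -0.2883, 0.2028]
ee_rot: [-2.226, -2.214, 0.001]
force: [-0.2, -1.2, 0.1]
width: 0.178
[ 0.52413227 -0.28830509  0.2028315 ] [-2.22593671e+00 -2.21424695e+00  9.58643625e-04] [-0.21831791 -1.19488395  0.13323428] [ 0.63344021  0.45170918 -0.31171939  1.67106057  0.15510031  1.04517511
  0.26744573] 0.17783337646172526
```

View pics/w1.png

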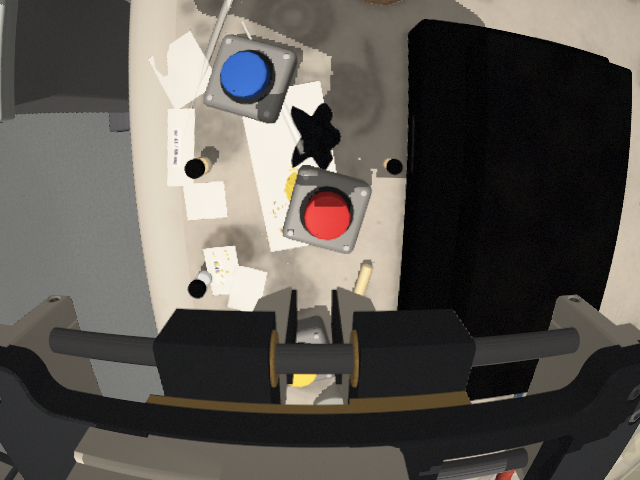

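```bash
cat >> h.py <<'E'
from scipy.spatial.transform import Rotation as Ro
def wat(p,r,u,v,z):
    m=arm.camera_model("wrist");f=240/np.tan(np.radians(m['vfov'])/2)
    a=np.array([u-m['cx'],v-m['cy']]);q=np.hypot(*a);t=q/f
    d=np.array([*(a/q*np.sin(t)),np.cos(t)]);T=np.array(m['T_tool_cam']);R=Ro.from_rotvec(r).as_matrix()
    o=np.array(p)+R@T[:3,3];d=R@T[:3,:3]@d
    return o+d*(z-o[2])/d[2]
E
python3 - <<'E'
from h import *
im=cv2.imread("pics/w1.png")[:,:,::-1].copy()
p,r=[ 0.52413227,-0.28830509,0.2028315 ],[-2.22593671e+00,-2.21424695e+00,9.58643625e-04]
for c,b in blobs(im).items():
    for st,q in b: print(c,st,q,wat(p,r,*q,.055).round(4))
print(wat(p,r,327,216,.055),wat(p,r,246,75,.055))
cv2.imwrite("pics/w1c.png",cv2.resize(im[30:260,190:390,::-1],None,fx=2.6,fy=2.6))
E
```

```text
red [306 193  44  38 401] [329.5 202.9] [ 0.5351 -0.2637  0.055 ]
blue [ 221   51   46   48 1710] [243.8  74.5] [ 0.4697 -0.1613  0.055 ]
[ 0.53313619 -0.27432974  0.055     ] [ 0.47139233 -0.16178362  0.055     ]
```

View pics/w1c.png

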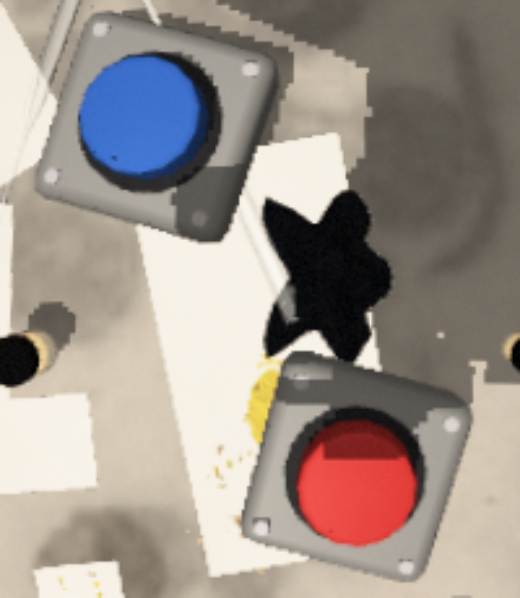

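```bash
python3 -m creep '[[[0.8,1.1,-4,0,0,0,-1],[0.8,1.1,-8,0,0,0,-1],[0.8,1.1,-11.6,0,0,0,-1],[0.8,1.1,-11.6,0,0,0,-1],[0.8,1.1,-11.6,0,0,0,-1]]]'; python3 - <<'E'
from h import *
s=arm.observe();print(s['position'],s['ee_rot'],s['force'],s['width'])
cv2.imwrite("pics/w2.png",arm.get_image("wrist")[:,:,::-1])
cv2.imwrite("pics/s2.png",cv2.resize(arm.get_image("scene")[200:300,280:420,::-1],None,fx=5,fy=5,interpolation=cv2.INTER_CUBIC))
E
```

```text
clock: 1.65
position: [0.5319, -0.2794, 0.0885]
ee_rot: [-2.231, -2.212, 0.001]
force: [0.2, -0.7, 0.1]
width: 0.004
[ 0.53191095 -0.27935595  0.0885087 ] [-2.23077913e+00 -2.21199386e+00  9.86132056e-04] [ 0.17275778 -0.73956873  0.09161491] 0.0044354158462453185
```

View pics/w2.png

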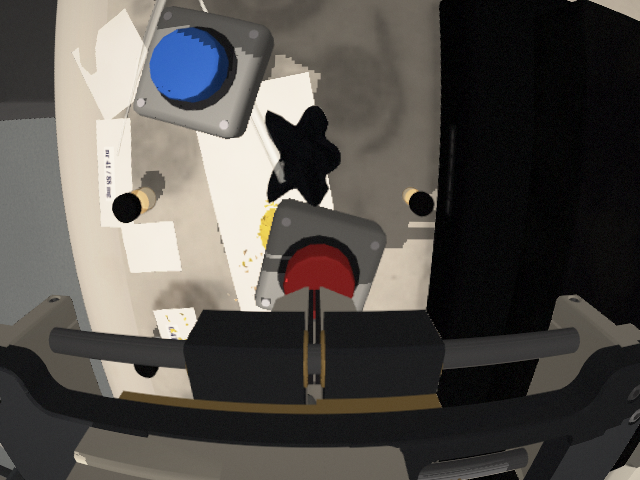

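View pics/s2.png

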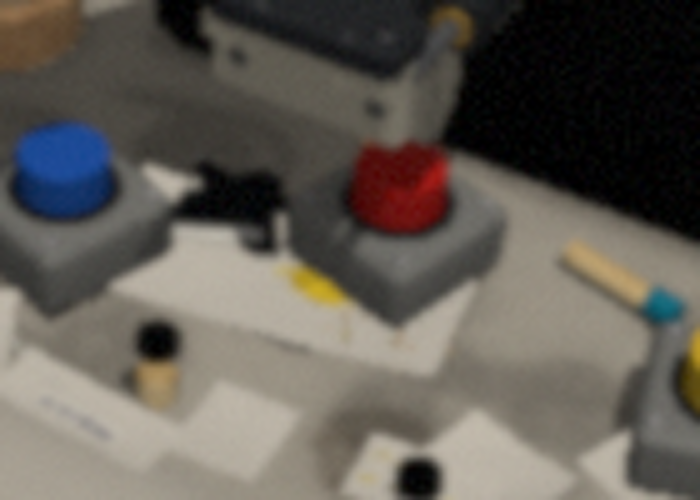

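```bash
python3 -m creep '[[[0.1,0.2,-0.8,0,0,0,-1],[0.1,0.2,-1.4,0,0,0,-1],[0.1,0.2,-1.9,0,0,0,-1],[0.1,0.2,-1.9,0,0,0,-1],[0.1,0.2,-1.9,0,0,0,-1]]]'
```

```text
clock: 2.25
position: [0.5337, -0.2761, 0.0689]
ee_rot: [2.228, 2.214, 0.0]
force: [0.3, 0.5, 2.4]
width: 0.002
```

```bash
python3 -m creep '[[[0,0,-0.3,0,0,0,-1],[0,0,-0.6,0,0,0,-1],[0,0,-0.9,0,0,0,-1],[0,0,-1.0,0,0,0,-1],[0,0,-1.0,0,0,0,-1]]]'
```

```text
clock: 2.75
position: [0.5337, -0.2761, 0.0588]
ee_rot: [2.228, 2.214, 0.001]
force: [0.9, 0.8, 6.9]
width: 0.006
```

```bash
python3 -m creep '[[[0,0,2,0,0,0,-1],[0,0,6,0,0,0,-1],[0,0,10.5,0,0,0,-1],[-1.5,-5,10.5,0,0,0,-1],[-2.9,-10,10.5,0,0,0,-1]]]';python3 - <<'E'
from h import *
s=arm.observe();print(s['position'],s['ee_rot'],s['force'],s['width'])
cv2.imwrite("pics/w3.png",arm.get_image("wrist")[:,:,::-1])
cv2.imwrite("pics/s3.png",cv2.resize(arm.get_image("scene")[200:300,280:440,::-1],None,fx=5,fy=5,interpolation=cv2.INTER_CUBIC))
E
```

```text
clock: 3.25
position: [0.5063, -0.3721, 0.1653]
ee_rot: [2.222, 2.217, 0.001]
force: [-0.0, -1.7, -0.1]
width: 0.004
[ 0.50631338 -0.37207346  0.16529283] [2.22240747e+00 2.21724708e+00 1.29283722e-03] [-0.00191967 -1.73505422 -0.0900141 ] 0.0038342978265588253
```

View pics/w3.png

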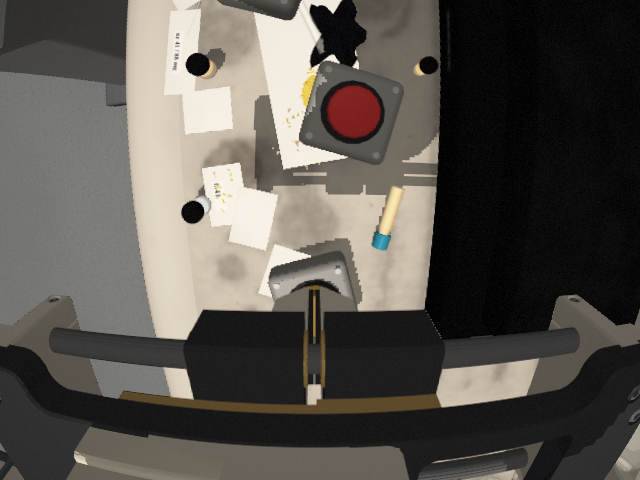

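View pics/s3.png

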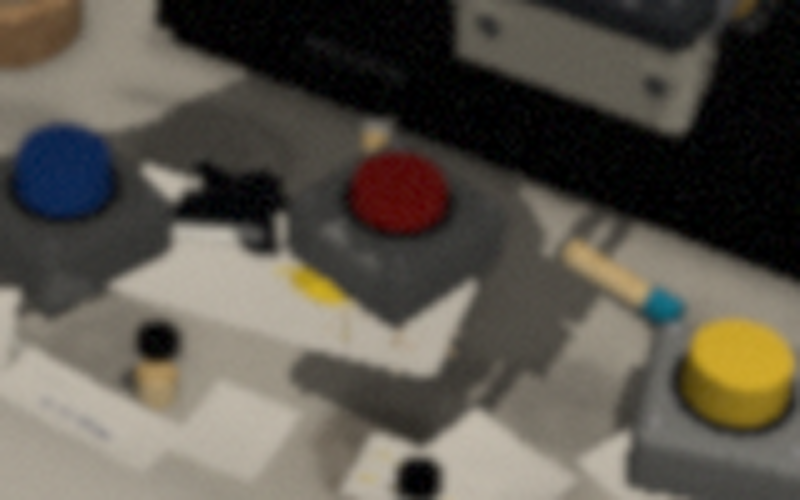

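```bash
python3 - <<'E'
from h import *
print(at("scene",428.4,270.4,.055))
print(wat([ 0.50631338,-0.37207346,0.16529283],[2.22240747e+00,2.21724708e+00,1.29283722e-03],352,112,.047))
E
```

```text
[ 0.50426453 -0.43183299  0.055     ]
[ 0.53149508 -0.27727396  0.047     ]
```

```bash
python3 -m creep '[[[0,-3,0,0,0,0,-1],[0,-5.4,0,0,0,0,-1],[0,-5.4,-3,0,0,0,-1],[0,-5.4,-7.4,0,0,0,-1],[0,-5.4,-7.4,0,0,0,-1]]]';python3 - <<'E'
from h import *
s=arm.observe();print(s['position'],s['ee_rot'],s['force'],s['width'])
cv2.imwrite("pics/s4.png",cv2.resize(arm.get_image("scene")[200:320,360:520,::-1],None,fx=5,fy=5,interpolation=cv2.INTER_CUBIC))
cv2.imwrite("pics/t4.png",cv2.resize(arm.get_image("top")[180:300,260:520,::-1],None,fx=3,fy=3,interpolation=cv2.INTER_CUBIC))
E
```

```text
clock: 3.85
position: [0.5012, -0.4238, 0.0834]
ee_rot: [-2.221, -2.206, 0.003]
force: [-0.5, 0.7, -0.8]
width: 0.007
[ 0.50122764 -0.42380851  0.08344806] [-2.22090802 -2.20601721  0.00331826] [-0.52975256  0.70062004 -0.84687373] 0.006531478474704303
```

View pics/s4.png

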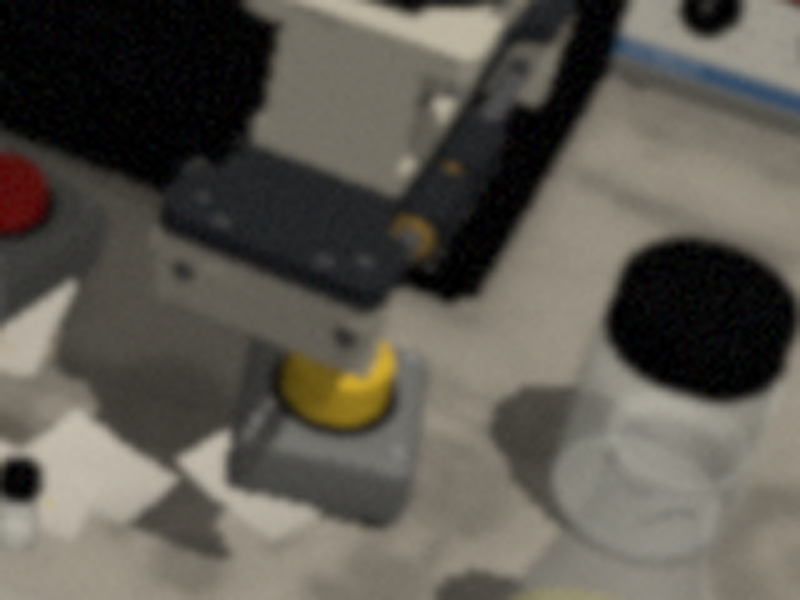

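View pics/t4.png

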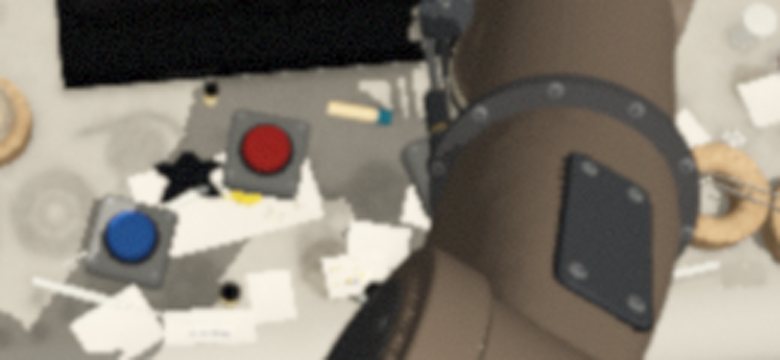

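```bash
python3 -m creep '[[[0,0,0.2,0,0,0,-1],[0,0,0.2,0,0,0,-1]]]'
```

```text
clock: 4.15
position: [0.5068, -0.4268, 0.0943]
ee_rot: [2.226, 2.212, 0.001]
force: [-0.8, 0.1, 0.2]
width: 0.004
```

```bash
python3 -m creep '[[[-0.15,-0.35,-0.6,0,0,0,-1],[-0.15,-0.35,-1.2,0,0,0,-1],[-0.15,-0.35,-1.8,0,0,0,-1],[-0.15,-0.35,-1.8,0,0,0,-1],[-0.15,-0.35,-1.8,0,0,0,-1]]]'
```

```text
clock: 4.65
position: [0.5038, -0.4294, 0.0733]
ee_rot: [-2.228, -2.214, -0.0]
force: [0.3, 0.6, 0.1]
width: 0.003
```

Now down to TCP z ≈ 0.059.

```bash
python3 -m creep '[[[0.1,-0.1,-0.4,0,0,0,-1],[0.1,-0.1,-0.7,0,0,0,-1],[0.1,-0.1,-1.0,0,0,0,-1],[0.1,-0.1,-1.3,0,0,0,-1],[0.1,-0.1,-1.4,0,0,0,-1]]]';python3 -m creep '[[[0,0,0,0,0,0,-1],[0,0,0,0,0,0,-1]]]'
```

```text
clock: 5.15
position: [0.5053, -0.4307, 0.0598]
ee_rot: [2.228, 2.214, 0.0]
force: [1.1, 0.6, 6.1]
width: -0.0
clock: 5.35
position: [0.5053, -0.4307, 0.0601]
ee_rot: [2.228, 2.214, 0.0]
force: [0.1, 0.7, 5.7]
width: 0.004
```

```bash
python3 -m creep '[[[0,0,-0.1,0,0,0,-1],[0,0,-0.15,0,0,0,-1],[0,0,-0.15,0,0,0,-1]]]';python3 -m creep '[[[0,0,2,0,0,0,-1],[0,0,6,0,0,0,-1],[0,0,10.5,0,0,0,-1],[0,5,10.5,0,0,0,-1],[0,10,10.5,0,0,0,-1]]]'
```

```text
clock: 5.65
position: [0.5054, -0.4307, 0.0587]
ee_rot: [2.228, 2.214, 0.0]
force: [-0.7, 0.6, 6.0]
width: 0.001
clock: 6.15
position: [0.5051, -0.3312, 0.1644]
ee_rot: [2.23, 2.208, 0.001]
force: [1.2, 1.6, -0.3]
width: 0.002
```

```bash
python3 - <<'E'
from h import *
s=arm.observe();print(s['position'],s['ee_rot'],s['force'],s['width'])
cv2.imwrite("pics/s5.png",cv2.resize(arm.get_image("scene")[200:320,280:440,::-1],None,fx=5,fy=5,interpolation=cv2.INTER_CUBIC))
cv2.imwrite("pics/w5.png",arm.get_image("wrist")[:,:,::-1])
E
```

```text
[ 0.50506777 -0.33120243  0.1643816 ] [2.23027800e+00 2.20834090e+00 7.79454972e-04] [ 1.2435617   1.56092295 -0.3279503 ] 0.002469410879868209
```

View pics/s5.png

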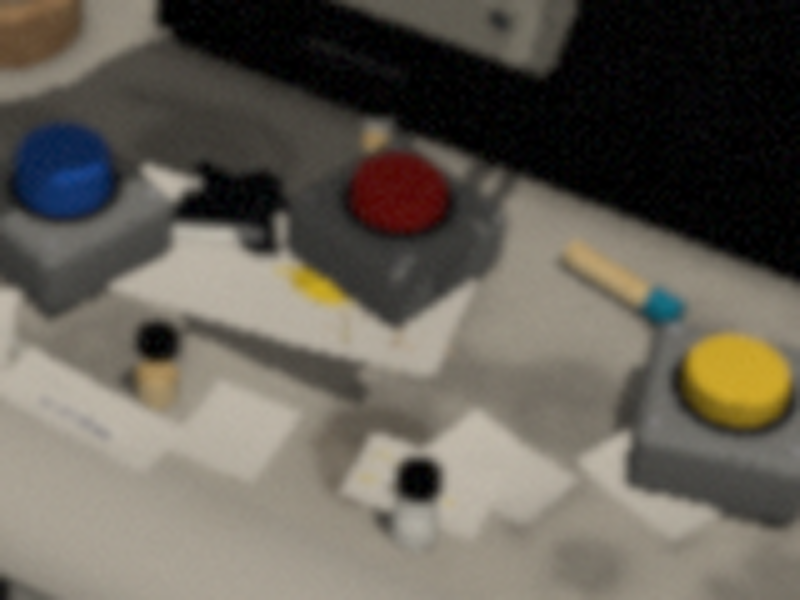

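View pics/w5.png

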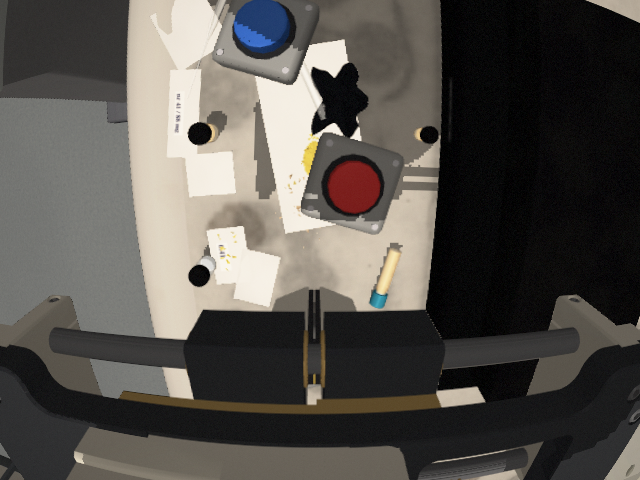

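```bash
python3 - <<'E'
from h import *
a=cv2.imread("pics/s3.png");b=cv2.imread("pics/s5.png")
cv2.imwrite("pics/cmp.png",np.hstack([a[280:480,620:800],b[280:480,620:800]]).repeat(2,0).repeat(2,1))
def ext(im,kind,x):
    im=im.astype(float);c=im[:,x-10:x+11].mean(1);s=(c[:,1]-c[:,0]) if kind=='y' else (c[:,2]-c[:,1])
    t=s.max()/2;i=np.where(s>t)[0];return i[0],i[-1]
print(ext(a[290:450],'y',740),ext(b[290:450],'y',740))
# expected pixel drop for 8mm
def proj(p):
    m=arm.camera_model("scene");f=240/np.tan(np.radians(m['vfov'])/2);T=np.linalg.inv(m['cam_to_world']);q=T@[*p,1];return q[0]/q[2]*f+m['cx'],q[1]/q[2]*f+m['cy']
for z in(.055,.050,.047):print(z,5*(proj([.505,-.4305,z])[1]-200),5*(proj([.532,-.277,z])[1]-200))
s0=cv2.imread("pics/scene0.png")[200:300,280:440];s0=cv2.resize(s0,None,fx=5,fy=5,interpolation=cv2.INTER_CUBIC)
print('red',ext(s0[120:260],'r',400),ext(b[120:260],'r',400))
E
```

```text
(np.int64(30), np.int64(132)) (np.int64(46), np.int64(133))
0.055 349.3877860702682 160.85546548738307
0.05 359.36020436981664 170.64285310902676
0.047 365.30716808285916 176.48250072086213
red (np.int64(16), np.int64(107)) (np.int64(33), np.int64(111))
```

View pics/cmp.png

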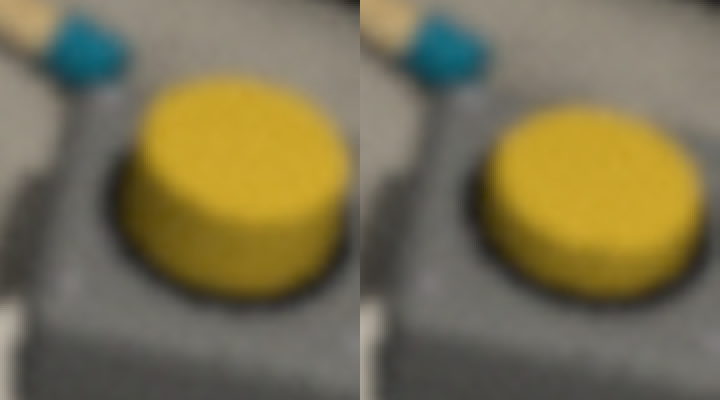

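```bash
python3 - <<'E'
from h import *
print(wat([ 0.50506777,-0.33120243,0.1643816 ],[2.23027800e+00,2.20834090e+00,7.79454972e-04],262,27,.055))
E
python3 -m creep '[[[-1,4,0,0,0,0,-1],[-2,8,0,0,0,0,-1],[-3,12,0,0,0,0,-1],[-3.7,16,0,0,0,0,-1],[-3.7,16.8,0,0,0,0,-1]]]';python3 -m creep '[[[0,0,0,0,0,0,-1],[0,0,0,0,0,0,-1]]]'
```

```text
[ 0.47125134 -0.17726182  0.055     ]
clock: 6.75
position: [0.4667, -0.1579, 0.1631]
ee_rot: [-2.221, -2.219, -0.0]
force: [0.4, -0.6, -0.5]
width: 0.006
clock: 6.95
position: [0.4681, -0.1639, 0.1632]
ee_rot: [2.229, 2.213, -0.001]
force: [-0.8, -1.0, 0.4]
width: 0.002
```

```bash
python3 - <<'E'
from h import *
print(wat([ 0.50506777,-0.33120243,0.1643816 ],[2.23027800e+00,2.20834090e+00,7.79454972e-04],353,186,.047))
E
python3 -m creep '[[[0,0.1,-4,0,0,0,-1],[0,0.1,-7,0,0,0,-1],[0,0.1,-7,0,0,0,-1],[0,0.1,-7,0,0,0,-1]]]'
python3 - <<'E'
from h import *
s=arm.observe();print(s['position'],s['force'])
cv2.imwrite("pics/s6.png",cv2.resize(arm.get_image("scene")[190:290,240:380,::-1],None,fx=5,fy=5,interpolation=cv2.INTER_CUBIC))
cv2.imwrite("pics/w6.png",arm.get_image("wrist")[:,:,::-1])
E
```

```text
[ 0.53188617 -0.28847764  0.047     ]
clock: 7.35
position: [0.4679, -0.1628, 0.0933]
ee_rot: [-2.23, -2.212, 0.001]
force: [0.1, -0.1, 0.2]
width: 0.003
[ 0.46789763 -0.16277536  0.09326796] [ 0.06423463 -0.07960208  0.1682137 ]
```

View pics/s6.png

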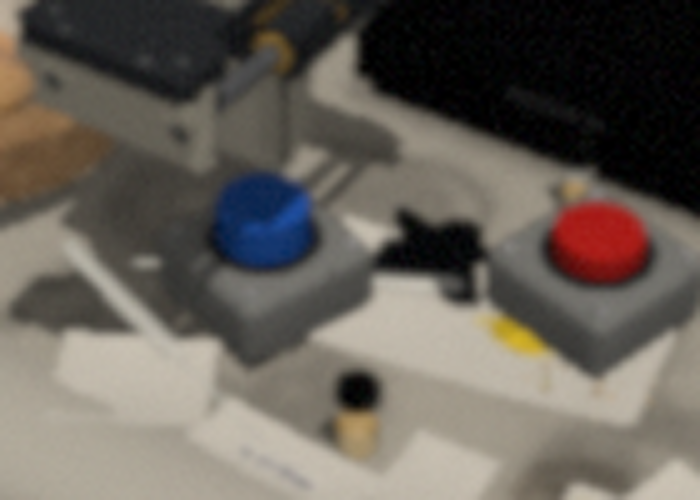

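View pics/w6.png

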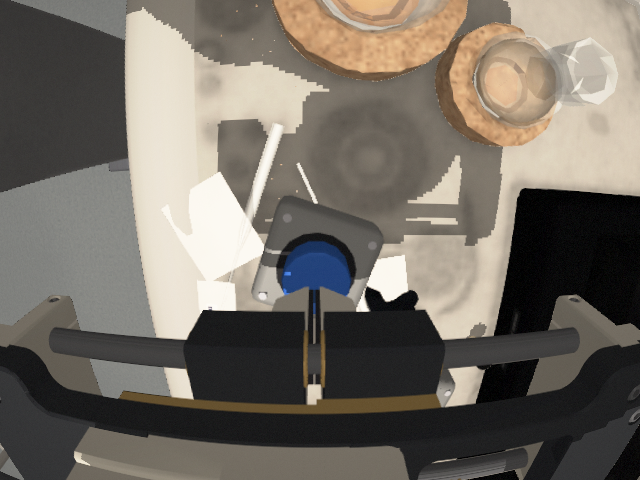

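```bash
python3 -m creep '[[[0,0,-0.7,0,0,0,-1],[0,0,-1.4,0,0,0,-1],[0,0,-2.0,0,0,0,-1],[0,0,-2.2,0,0,0,-1],[0,0,-2.2,0,0,0,-1]]]'; python3 -m creep '[[[0,0,-0.3,0,0,0,-1],[0,0,-0.6,0,0,0,-1],[0,0,-0.9,0,0,0,-1],[0,0,-1.2,0,0,0,-1],[0,0,-1.25,0,0,0,-1]]]'; python3 -m creep '[[[0,0,0,0,0,0,-1],[0,0,0,0,0,0,-1]]]'
```

```text
clock: 7.95
position: [0.4677, -0.1616, 0.0709]
ee_rot: [-2.228, -2.214, 0.001]
force: [-0.6, 1.0, 0.9]
width: 0.007
clock: 8.45
position: [0.468, -0.1616, 0.0586]
ee_rot: [2.228, 2.214, 0.0]
force: [-2.2, 0.1, 6.4]
width: 0.004
clock: 8.65
position: [0.468, -0.1616, 0.0588]
ee_rot: [2.228, 2.214, -0.0]
force: [-3.1, 0.2, 7.0]
width: 0.003
```

```bash
python3 -m creep '[[[0,0,1,0,0,0,-1],[0,0,3,0,0,0,-1],[0,0,7,0,0,0,-1],[0,0,12,0,0,0,-1],[-3,0,16,0,0,0,-1]]]'; python3 -m creep '[[[-5,0,3,0,0,0,-1],[-9,0,5,0,0,0,-1],[-9,0,5,0,0,0,-1],[-9,0,5,0,0,0,-1],[-9,0,5,0,0,0,-1]]]'
python3 - <<'E'
from h import *
s=arm.observe();print(s['clock'],s['position'],s['force'],s['dq'].round(3))
i=arm.get_image("scene")[:,:,::-1]
cv2.imwrite("pics/s7f.png",i)
cv2.imwrite("pics/s7.png",cv2.resize(i[190:310,280-30:410],None,fx=5,fy=5,interpolation=cv2.INTER_CUBIC))
cv2.imwrite("pics/t7.png",arm.get_image("top")[:,:,::-1])
E
```

```text
clock: 9.15
position: [0.441, -0.1611, 0.2218]
ee_rot: [2.224, 2.214, 0.006]
force: [0.4, -2.3, 0.3]
width: 0.005
clock: 9.65
position: [0.3486, -0.1616, 0.2687]
ee_rot: [2.228, 2.214, 0.001]
force: [0.3, 0.7, 0.3]
width: 0.008
9.65 [ 0.34856094 -0.16155614  0.26871067] [0.30189698 0.72902545 0.27724611] [-0.011  0.026 -0.    -0.005  0.003 -0.     0.   ]
```

View pics/s7f.png

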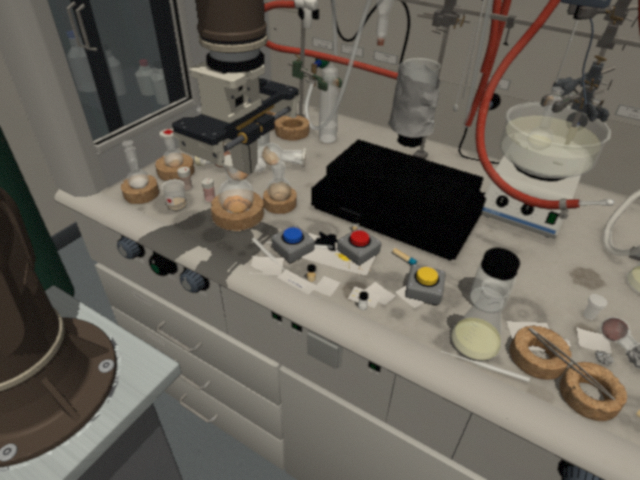

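View pics/s7.png

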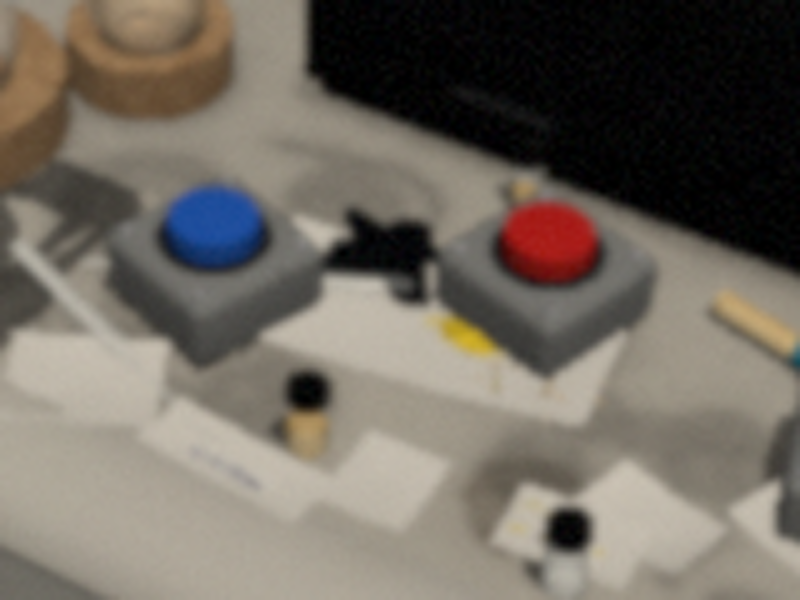

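View pics/t7.png

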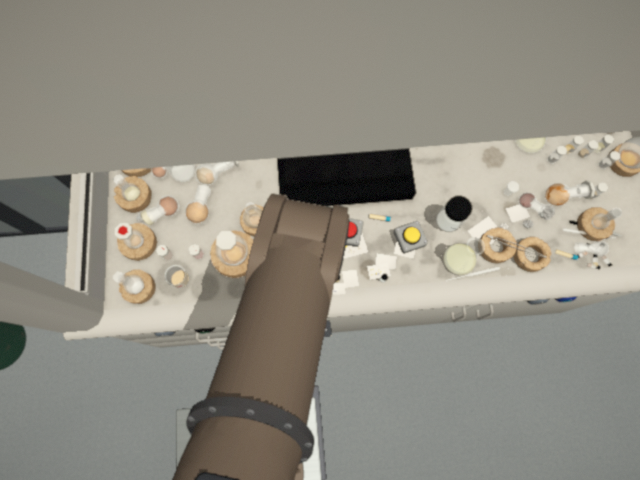

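```bash
python3 - <<'E'
from h import *
a=cv2.imread("pics/scene0.png").astype(float);b=cv2.imread("pics/s7f.png").astype(float)
def ext(im,u,v,f):
    c=cv2.resize(im[v-14:v+16,u-2:u+3].mean(1,keepdims=True),(1,300),interpolation=cv2.INTER_CUBIC)[:,0]
    s=f(c);i=np.where(s>s.max()/2)[0];return i[0]/10,i[-1]/10
print('blue',ext(a,292,234,lambda c:c[:,0]-c[:,2]),ext(b,292,234,lambda c:c[:,0]-c[:,2]))
print('red',ext(a,360,237,lambda c:c[:,2]-c[:,1]),ext(b,360,237,lambda c:c[:,2]-c[:,1]))
print('8mm ~3.15 px')
E
```

```text
blue (np.float64(5.1), np.float64(22.6)) (np.float64(7.7), np.float64(22.6))
red (np.float64(4.2), np.float64(22.6)) (np.float64(7.6), np.float64(22.6))
8mm ~3.15 px
```

```bash
python3 -c "
from cell import arm
print(arm.sign_off())"
```

```text
the job is handed in; nothing more can be done
None
```

I pressed the red, then the yellow, then the blue button with the closed fingertips. Each press reached about 12 mm below first contact at 6–7 N. The job was handed in at about 10 s, with the arm clear of everything.

**Last checks:** In the scene images all three buttons stay down. The measured drop was about 8 mm for red and yellow, and 6–7 mm for blue. Blue's reading is a little short of the 8 mm stop, but it is beyond the 5 mm threshold, and its press depth and force say it reached the stop. The pods, vials and glassware look to be standing where they were.

**Disagreements:**
- One wrist-camera fix on blue was off by about 15 mm. It was taken while the arm was still moving, and red in the same picture was also off by 11 mm. I ignored it in favour of the fixed cameras, which agreed with each other to about 4 mm.
- A sideways force of about 3 N showed during the blue press. The pod did not visibly shift.

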